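# Set out the gas kit and take the cap off a bottle of unknown thread hand

### The arm

A 6-joint arm with a two-finger parallel gripper is mounted at the origin on the work surface. World frame = base frame: x ahead of the robot, y to its left, z up, the work surface at z = 0. Lengths are in m, angles in rad, forces in N, time in s.
With the tool pointing down it reaches from about 0.375 to 0.925 m from the base axis. Payload 5.7 kg.
Tool frame: the origin (TCP) lies midway between the tips of the shut fingers; the grasp point (between the pads) lies 19 mm behind it (bot.grasp_offset is the distance from the TCP to the grasp point, in m); z points along the fingers, y is the direction in which the jaws open and shut (so a half turn about z gives the same grasp; the last joint's range is limited). The gripper opens to 88 mm and grips with 3 to 60 N. Pads are 20 mm wide; open, the fingers measure 115 mm over their backs; the gripper's body (75 mm by 178 mm) begins 61 mm behind the grasp point.
Start: joints at [1.113, 0.359, 1.51, -0, 1.272, -0.115], TCP at [0.202, 0.565, 0.223] pointing down, gripper open.
Joint ranges: [-2.97, 2.97], [-1.01, 2.36], [0.21, 2.38], [-0.96, 4.11], [0.2, 2.71], [-2.98, 2.98]. Speed limits (rad/s): [2.39, 2.39, 3.14, 3.14, 3.14, 3.14].

### API

Orientations are given as a 3x3 rotation matrix whose columns are the frame's x, y, z axes.
In Python, from rig import bot gives the robot as it stands.
- The arm moves only by the shell command python3 -m inch 'ROWS' [FORCE]. ROWS is JSON, one flat list of numbers, 7 for each row, row after row: the finger opening in mm, from 0 to 87.8, then the shift along the tool's x, y, z in mm, then the turn, a rotation vector about the tool's x, y, z in degrees. A call has 1 to 8 rows; each row is the pose to reach, as a shift and turn from the pose commanded when the call began, along the tool's axes at that moment; what a row does not reach only later rows make up. A row lasts 1/10 s, in which the tool goes at most 50 mm and 8.59 degrees, less where a joint would pass 70% of its speed; a pose out of reach is approached as far as the arm can. A call with a gripper value outside its range is refused whole. The fingers move at their own pace and stop on an object; FORCE is the grip in N (left out, the last holds). Time passes only in rows, so rows that repeat a pose let the fingers close. It gives the time, the measured TCP pose, the force and the opening at its end, in the units of the state.
- bot.sense(): the state, without advancing time (a new reading comes with each control period).
- bot.snapshot(name): name is "scene" or "top" or "wrist"; returns (picture, depth): 400x640x3 uint8, blue, green, red; 400x640 float32, m along the optical axis (not along the pixel's ray), 0 where there is no reading.
- bot.camera_info(name): a dict with "fov_y" (degrees; the focal length in pixels is half the picture's height over the tangent of half this angle, whatever the lens; pixels are square), "cx", "cy" (the principal point, pixels), "rvec" (rotation vector, rad) and "tvec" (3), from world to camera coordinates, as OpenCV has them. Camera axes: x right, y down, z forward; pixel columns grow to the right and rows downward; lengths in m; the calibration is good to about 2 mm. A picture is of the moment at which its call begins: read the wrist's pose just before it. camera_info takes no time and is no camera call; for the wrist camera it gives the pose at the moment of the call.
- bot.close_job(): hands the job in, once; it reports no verdict.
Trained networks look in the newest picture that a camera, given by its name, has taken for a name from the list of things; names that differ only in an ending like _2 or _b are one class to them, and where a whole thing is asked for, a point or a joint stands for the part that bears it (a point fixed in the world has none). Each returns a list of dicts, best first, with "score" (0 to 1); they miss things now and then, are a little off and sometimes report something else, mostly with a low value. They report only what shows in the picture. A call takes as long as a camera call. They do not tell look-alikes from the thing itself.
- bot.search_frame(camera, query): "box" ([left, top, right, bottom] in pixels, round what is visible of it).
The state is a dict: "time_s": time; "joint_positions": joint angles; "joint_vel": joint speeds; "effort": joint torques, N m; "position": TCP position; "tool_rot": TCP orientation; "wrist_force": force on the tool from outside, world axes, zero at the start; "wrist_torque": the same for the moment, N m; "opening": opening from 0.0 (shut) to 1.0 (fully open).
Only numpy, scipy, OpenCV 4.12 (cv2) and the standard library are available. Lean on these libraries where they do the work, as an engineer would, in place of code of your own. Each camera call takes 0.05 s, during which the arm holds its last target.

### The job

Get the table burner's gas kit ready: first stand the round brass coupling and the oblong black battery box in the nests of the aluminium tray that match their shapes. Then take the red screw cap off its gas bottle; nobody knows whether its thread is left- or right-handed, so find out by trying it both ways, then lift it straight off. Finish still holding the red cap in the gripper, well clear above the bottle (about a hand's breadth), and leave the grey cap and the other things on the table alone.

Things in the scene. Friction and masses are not known exactly. Their poses are not given: they have to be found in the camera images.
- carrier: Fixed dark steel carrier (base 155 x 305 mm, wire rail 55 mm high) with two equal grey gas bottles, 120 mm wide, clamped so that they cannot turn; axes at y = +75 and -75 mm. Shoulders end 160 mm up, brass valves (38 mm wide, 30 mm from 166 to 183 mm up) carry screw caps. Origin: middle of the underside, on the table; x across the pair, y along it, z up.
- cap_red_mid (a point): Centre of the red screw cap: round, ribbed, plastic over brass, 41 mm wide, 30 mm tall, 120 g, on either of the two bottles, its centre there 202 mm above the carrier's underside (skirt 187, top 217). z up; x parallel to the carrier's x while screwed on. The hand of its coarse quick thread (loosens clockwise or anticlockwise) varies and cannot be seen; behaviour: see valve points.
- cap_grey_mid (a point): Centre (half-way up) of the grey screw cap on the other bottle: same size and height as the red one. Not to be loosened.
- tray: Fixed aluminium tray, 230 (x) x 150 (y) mm, rim 24 mm high, with a cork nest insert (dark nest floors) whose top is 21 mm above the table. Origin: middle of its underside, on the table. Two open-topped nests, each 12 mm deep, with floor 9 mm above the table: see the points.
- nest_round (a point): Centre of the floor of the round nest, 42 mm across, 12 mm deep, at x = -50 mm in the tray's frame, 9 mm above the table.
- nest_oblong (a point): Centre of the floor of the oblong nest, 34 mm (tray x) by 64 mm (tray y), 12 mm deep, at x = +50 mm in the tray's frame, 9 mm above the table; its axes are the tray's.
- coupling_mid (a point): Centre of the round brass coupling standing upright on the table: 36 mm across, 44 mm tall, about 160 g, dark bore on top; z up. It fits the round nest with 6 mm to spare and then stands 32 mm proud of the insert.
- igniter_mid (a point): Centre of the igniter's oblong black battery box standing on the table: 28 mm (x) by 58 mm (y) by 44 mm tall, about 80 g, orange button on top; z up. It fits the oblong nest, either way round, with 6 mm to spare and then stands 32 mm proud of the insert.
- spoon_a_mid (a point): Porcelain spoon, 125 mm long, on the turntable: its middle. Bystander.
- spoon_b_mid (a point): Second porcelain spoon on the turntable: its middle. Bystander.
- rolling_pin: Tapered wooden rolling pin, 280 mm long along its x, 30 mm thick in the middle, lying beyond the bottles. Origin: under its middle. Bystander.
- timer: White kitchen timer with a red dial, 72 mm across, 39 mm tall. Origin: middle of its underside. Bystander.
- valve_left (a point): Top of the bottle valve at carrier y = +75 mm, 205 mm up, inside its cap. Until free a cap lifts only 2 mm. Turned the loosening way it is free from about 45 degrees, lifts straight off between 45 and 105 (best 60 to 90), dead stop at about 110. Turned the other way: dead stop within 5 degrees, then the fingers slip on it. Little friction otherwise.
- valve_right (a point): Top of the bottle valve at carrier y = -75 mm, 205 mm up, inside its cap. Same quick thread as the other, either hand.
Not all that is in view belongs to the job. Of the things that look like the part that bears coupling_mid, the smaller one is meant. Several things look just like the part that bears igniter_mid: the one meant starts farthest from the robot's base.

How it is judged:
On the way, in this order (a step that is already met when the one before it is completed fails the run):
1. coupling seated in the round nest and battery box seated in the oblong nest, both let go (horizontal distance between coupling_mid and nest_round below 0.005 m and z of each of coupling_mid, igniter_mid in the frame of tray below 0.035 m and horizontal distance between igniter_mid and nest_oblong below 0.005 m and contact force between the fingers and coupling below 0.1 N and contact force between the fingers and igniter below 0.1 N), for 0.2 s.
2. the red cap turned loose (more than about 35 degrees) while still down on its bottle (angle between the x axis of cap_red_mid and the x axis of carrier, either way round above 0.6 rad and z of cap_red_mid in the frame of carrier below 0.209 m), for 0.05 s.
At the end, for the whole second after the job is handed in: Fingers hold the red cap at rest, its centre 40 mm or more above where it sat, clear of bottle and carrier; coupling upright in the round nest and battery box upright in the oblong nest, each within 5 mm of the nest's centre and within 4 mm of fully down (z of cap_red_mid in the frame of carrier above 0.242 m and contact force between the fingers and cap_red above 2 N and contact force between cap_red and carrier below 0.1 N and linear speed of cap_red below 0.05 m/s and horizontal distance between coupling_mid and nest_round below 0.005 m and z of each of coupling_mid, igniter_mid in the frame of tray below 0.035 m and angle between each of coupling_mid, igniter_mid's own z axis and vertical below 0.12 rad and horizontal distance between igniter_mid and nest_oblong below 0.005 m); the arm keeps its last pose, push and grip.
It fails at once if the grey cap is turned or lifted (distance of cap_grey_mid from where it was at the start of the episode above 0.008 m or angle between the x axis of cap_grey_mid and the x axis of carrier, either way round above 0.35 rad).
It fails at once if a bystander is pushed by more than 30 mm (distance of any of spoon_a_mid, spoon_b_mid, rolling_pin, timer from where it was at the start of the episode above 0.03 m).
It also fails if it takes over 61 s, if anything falls off the work surface, if the arm or the gripper's body presses on something with over 40 N, if the wrist force passes 120 N, or if a joint passes its speed limit or range.

## Working session

There is one attempt and no reset: what is moved stays moved. The work goes in short steps, Python scripts to look and compute and a shell command to move; the robot and the scene stay as the last step left them, time stands still between calls to the robot, and variables do not carry over. Pictures are saved under pics/ and viewed, and the job is handed in when it is done.

```bash
ls; mkdir -p pics
cat > h.py <<'E'
import numpy as np, cv2
from rig import bot
def K(n):
    c=bot.camera_info(n); f=200/np.tan(np.radians(c['fov_y'])/2)
    R=cv2.Rodrigues(np.array(c['rvec'],float))[0]; return f,c['cx'],c['cy'],R,np.array(c['tvec'],float).ravel()
def w(n,u,v,d,k=None):
    f,cx,cy,R,t=k or K(n)
    return R.T@(np.array([(u-cx)/f*d,(v-cy)/f*d,d])-t)
def atz(n,u,v,z,k=None):
    f,cx,cy,R,t=k or K(n)
    o=-R.T@t; r=R.T@np.array([(u-cx)/f,(v-cy)/f,1]); return o+r*(z-o[2])/r[2]
def px(n,p,k=None):
    f,cx,cy,R,t=k or K(n); q=R@np.array(p)+t; return cx+f*q[0]/q[2],cy+f*q[1]/q[2]
def cloud(n,d,k=None):
    f,cx,cy,R,t=k or K(n); v,u=np.mgrid[:400,:640]
    P=np.stack([(u-cx)/f*d,(v-cy)/f*d,d],-1)-t
    return P@R
E
python3 - <<'E'
from h import *
for n in("top","scene"):
    im,d=bot.snapshot(n); cv2.imwrite(f"pics/{n}0.png",im); np.save(f"pics/{n}0.npy",d)
    for q in ["carrier","cap_red_mid","cap_grey_mid","tray","coupling_mid","igniter_mid","timer","rolling_pin","spoon_a_mid"]:
        print(n,q,[(round(r['score'],2),[int(x) for x in r['box']]) for r in bot.search_frame(n,q)[:5]])
s=bot.sense();print(s['time_s'],s['position'],s['tool_rot'])
E
```

```text
pics
top carrier [(0.71, [141, 191, 274, 260])]
top cap_red_mid [(0.71, [142, 204, 165, 220])]
top cap_grey_mid [(0.59, [215, 206, 232, 226])]
top tray [(0.63, [338, 191, 408, 286]), (0.36, [142, 186, 273, 260]), (0.32, [328, 108, 350, 154])]
top coupling_mid [(0.61, [447, 154, 471, 177])]
top igniter_mid [(0.65, [447, 242, 478, 258]), (0.56, [439, 282, 459, 304])]
top timer [(0.77, [406, 151, 431, 175])]
top rolling_pin [(0.81, [219, 90, 232, 194])]
top spoon_a_mid [(0.75, [328, 108, 353, 153])]
scene carrier [(0.85, [326, 113, 434, 203])]
scene cap_red_mid [(0.61, [227, 192, 309, 275]), (0.57, [400, 103, 412, 121])]
scene cap_grey_mid [(0.46, [356, 128, 374, 144]), (0.24, [329, 115, 431, 202])]
scene tray [(0.66, [226, 192, 307, 273]), (0.62, [312, 275, 342, 318]), (0.61, [327, 112, 433, 205])]
scene coupling_mid [(0.73, [220, 304, 240, 334]), (0.46, [210, 279, 224, 297])]
scene igniter_mid [(0.9, [180, 251, 204, 269]), (0.71, [179, 214, 194, 239])]
scene timer [(0.87, [257, 290, 287, 320])]
scene rolling_pin [(0.57, [397, 182, 461, 246])]
scene spoon_a_mid [(0.75, [344, 252, 369, 294]), (0.56, [210, 279, 225, 294]), (0.32, [311, 272, 346, 316])]
1.0 [0.2016733  0.5650475  0.22264072] [[-9.41823495e-01  3.36107873e-01 -3.81910385e-05]
 [ 3.36107875e-01  9.41823492e-01 -7.58338614e-05]
 [ 1.04808594e-05 -8.42584212e-05 -9.99999996e-01]]
```

View pics/top0.png

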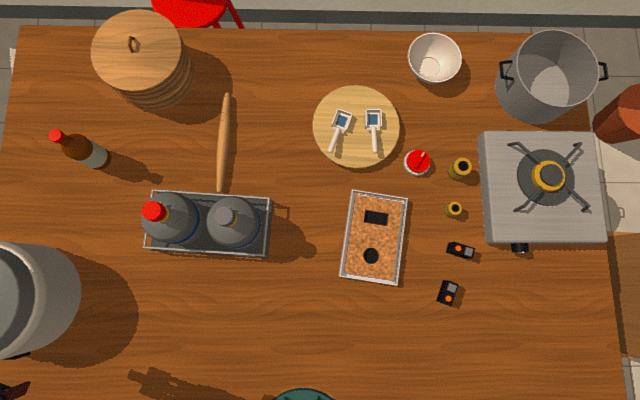

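View pics/scene0.png

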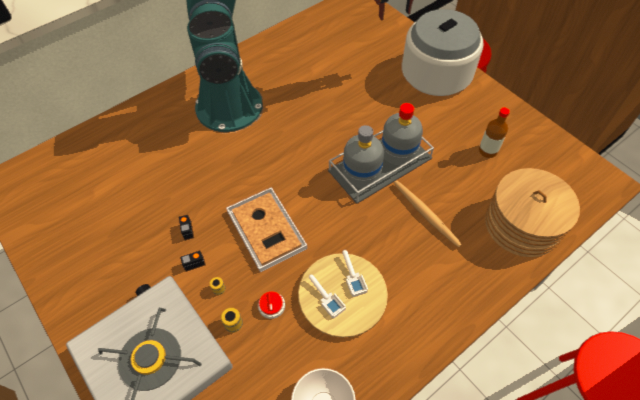

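Run:
```python
from h import *
im=cv2.imread("pics/top0.png")
c=im[140:310,330:490]; cv2.imwrite("pics/top0c.png",cv2.resize(c,None,fx=3.5,fy=3.5,interpolation=cv2.INTER_CUBIC))
im=cv2.imread("pics/scene0.png")
c=im[190:350,165:365]; cv2.imwrite("pics/scene0c.png",cv2.resize(c,None,fx=3.5,fy=3.5,interpolation=cv2.INTER_CUBIC))
```

```text
(no output)
```

View pics/top0c.png

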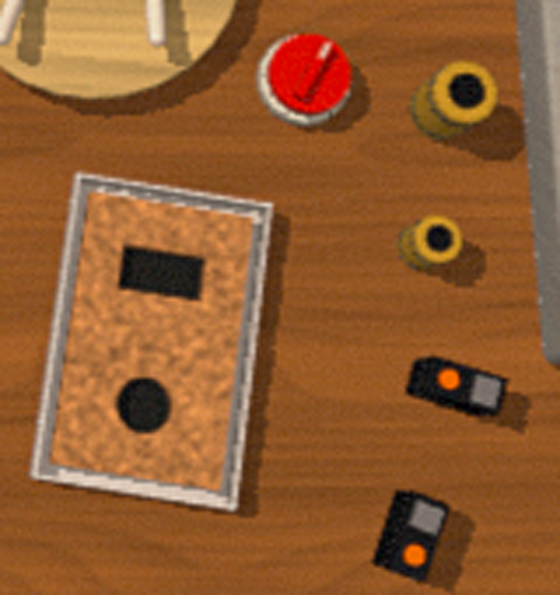

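View pics/scene0c.png

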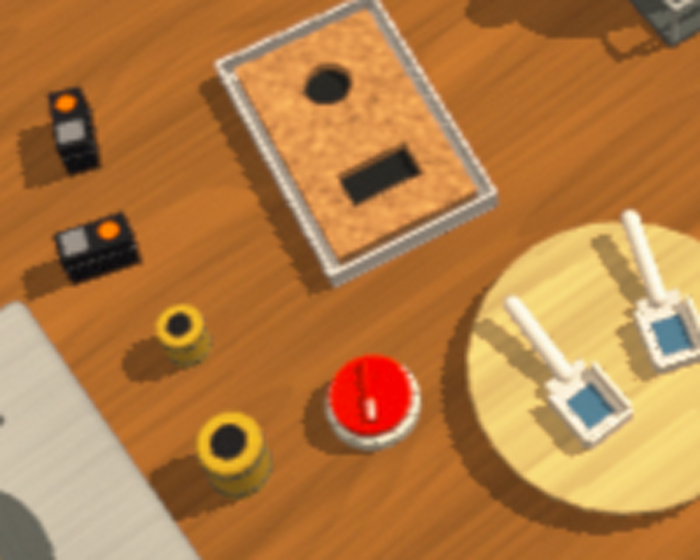

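The top image shows two couplings, a big one at (460,168) and a small one at (454,209). The small one is meant. There are two battery boxes, at (460,250) and (448,293). The one at (460,250) is farther from the base, so that is the one I want. The red cap is on the left bottle at (154,211) and the grey cap is at (223,216). The red bottle top at (56,136) and the red timer dial at (418,160) are look-alikes to avoid. Next I'll measure.

Run:
```python
from h import *
im=cv2.imread("pics/top0.png"); d=np.load("pics/top0.npy"); P=cloud("top",d); Z=P[...,2]
hsv=cv2.cvtColor(im,cv2.COLOR_BGR2HSV)
def reg(b,zlo,zhi):
    m=np.zeros(Z.shape,bool); m[b[1]:b[3],b[0]:b[2]]=1; m&=(Z>zlo)&(Z<zhi)
    return P[m][:,:2]
def rep(n,b,zlo,zhi):
    q=reg(b,zlo,zhi); r=cv2.minAreaRect((q*1000).astype(np.float32)); print(n,len(q),np.round(r[0],1),np.round(r[1],1),round(r[2],1),'mean',np.round(q.mean(0)*1000,1))
for n,b in dict(small=(438,192,472,226),big=(440,148,478,186),boxA=(438,236,484,266),boxB=(430,274,466,312)).items():
    m=Z[b[1]:b[3],b[0]:b[2]]; zt=np.percentile(m,97); print('ztop',zt); rep(n,b,0.03,0.08)
rep('tray',(330,180,416,292),0.014,0.035)
rep('redcap',(135,192,175,230),0.195,0.24); rep('greycap',(205,192,245,240),0.195,0.24)
rep('carrier',(135,180,282,266),0.004,0.4)
# rail corners, tray corners
for n,b in dict(round=(360,244,384,268),obl=(360,206,392,228)).items():
    g=im[b[1]:b[3],b[0]:b[2]].max(2)<70; v,u=np.nonzero(g); u=u+b[0];v=v+b[1]
    a=atz("top",u.mean(),v.mean(),0.009); q=np.array([atz("top",x,y,0.009)[:2] for x,y in zip(u,v)])*1000
    r=cv2.minAreaRect(q.astype(np.float32)); print(n,len(u),a,r)
print("base px",px("top",[0,0,0]), "tcp px",px("top",bot.sense()['position']))
m=(Z[192:230,135:175]);print(np.percentile(m,[50,90,99]))
```

```text
ztop 0.04482378864460149
small 165 [ 559.1 -394.5] [35.  33.4] 84.1 mean [ 559.  -393.2]
ztop 0.060829320094373605
big 330 [ 669.1 -416.7] [48.3 48. ] 83.6 mean [ 666.3 -413.4]
ztop 0.04569015140406441
boxA 280 [ 451.6 -408.7] [58.1 28.4] 72.5 mean [ 451.2 -406.7]
ztop 0.04557248299240542
boxB 300 [ 344.8 -367.2] [29.  57.7] 67.5 mean [ 345.1 -365.8]
tray 3781 [ 488.1 -184.4] [150.5 229.8] 80.9 mean [ 485.8 -184.8]
redcap 382 [525.9 312.1] [41.  40.8] 8.4 mean [525.2 310. ]
greycap 343 [515.6 162.8] [40.4 39.8] 7.5 mean [514.8 161.8]
carrier 7791 [528.2 249.2] [224.8 381.2] 0.7 mean [513.5 223.4]
round 171 [ 0.43942347 -0.17664642  0.009     ] ((440.0794982910156, -176.64910888671875), (34.188934326171875, 36.52195739746094), 88.68828582763672)
obl 260 [ 0.53921873 -0.1926601   0.009     ] ((539.34130859375, -192.59722900390625), (59.98523712158203, 30.768360137939453), 81.21721649169922)
base px (np.float64(301.9949183473124), np.float64(438.7622106768224)) tcp px (np.float64(3.063576811654059), np.float64(377.92649419868474))
[0.15584821 0.21728585 0.21986457]
```

```bash
python3 - <<'E'
from h import *
d=np.load("pics/top0.npy"); P=cloud("top",d); Z=P[...,2]
print('stove',np.percentile(Z[140:230,485:505],[50,95]),P[200,484],'rail',Z[185:200,150:270].max(),'pot',Z[250:340,0:60].max(), 'maxcentre',Z[60:300,120:440].max())
E
python3 -m inch '[87.8,0,0,-50,0,0,0, 87.8,-45,-41,-77,0,0,8, 87.8,-345,-318,-77,0,0,60, 87.8,-345,-318,-77,0,0,60, 87.8,-345,-318,-77,0,0,60, 87.8,-345,-318,-77,0,0,60, 87.8,-345,-318,-77,0,0,60, 87.8,-345,-318,-77,0,0,60]' 20
```

```text
stove [0.06113856 0.06433966] [ 0.58309605 -0.47945061  0.03018746] rail 1.0231342407874708 pot 1.0231342407874708 maxcentre 1.0231342407874708
time_s: 1.8
position: [0.3629, 0.2573, 0.298]
tool_rot: [[-0.182, 0.983, 0.001], [0.983, 0.182, 0.0], [0.0, 0.001, -1.0]]
wrist_force: [0.8, 1.0, 0.4]
opening: 1.003
```

```bash
python3 -m inch '[87.8,-652,22,0,0,0,28, 87.8,-652,22,0,0,0,28, 87.8,-652,22,0,0,0,28, 87.8,-652,22,0,0,0,28, 87.8,-652,22,0,0,0,28, 87.8,-652,22,0,0,0,28, 87.8,-652,22,48,0,0,28, 87.8,-652,22,48,0,0,28]'
```

```text
time_s: 2.6
position: [0.4505, -0.1326, 0.2845]
tool_rot: [[0.296, 0.955, 0.001], [0.955, -0.296, -0.001], [-0.0, 0.001, -1.0]]
wrist_force: [1.0, 0.2, -0.3]
opening: 1.001
```

Run:
```python
from h import *
s=bot.sense(); k=K("wrist"); im,d=bot.snapshot("wrist"); cv2.imwrite("pics/w1.png",im)
f,cx,cy,R,t=k; print(f,cx,cy,"cam pos",-R.T@t,"fwd",R[2], s['position'])
```

```text
300.47683350335745 322.4829726505404 199.70813049796615 cam pos [ 0.47598821 -0.0531219   0.44771742] fwd [-0.08716387 -0.28597619 -0.95426416] [ 0.45054955 -0.1325654   0.28453603]
```

View pics/w1.png

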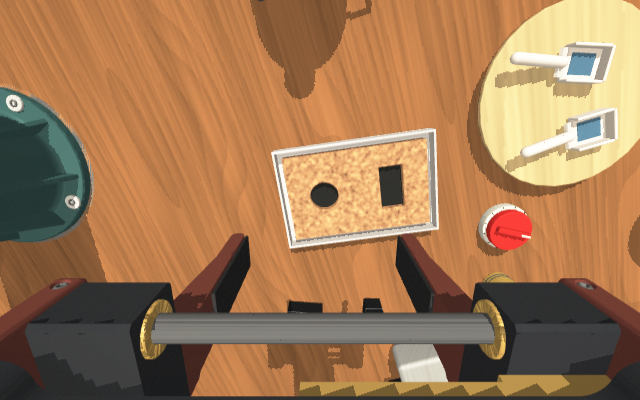

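The wrist view shows the tray with the round nest at (324,195) and the oblong nest at (391,185). I'll refine those positions.

Run:
```python
from h import *
k=K("wrist"); im=cv2.imread("pics/w1.png")
for n,b in dict(round=(306,176,344,214),obl=(372,158,410,212)).items():
    g=im[b[1]:b[3],b[0]:b[2]].max(2)<70; v,u=np.nonzero(g); u=u+b[0];v=v+b[1]
    for z in (.009,.021):
        q=np.array([atz("wrist",x,y,z,k)[:2] for x,y in zip(u,v)])*1000
        r=cv2.minAreaRect(q.astype(np.float32)); print(n,z,len(u),q.mean(0),r)
for c in [(277,153),(434,131),(437,229),(292,247)]: print(atz("wrist",*c,.024,k))
```

```text
round 0.009 494 [ 442.29823061 -185.55707594] ((442.255615234375, -185.8795623779297), (36.529632568359375, 39.046905517578125), 45.41307067871094)
round 0.021 494 [ 443.27757145 -182.09415787] ((443.236083984375, -182.4077911376953), (35.5271110534668, 37.97530746459961), 45.412960052490234)
obl 0.009 810 [ 542.47764966 -201.57874126] ((542.3275756835938, -202.24266052246094), (60.29036331176758, 31.533655166625977), 80.77717590332031)
obl 0.021 810 [ 540.70767772 -197.6761264 ] ((540.561767578125, -198.32186889648438), (58.63576889038086, 30.668231964111328), 80.77717590332031)
[ 0.39860181 -0.10351551  0.024     ]
[ 0.61509555 -0.13945184  0.024     ]
[ 0.59168936 -0.28524139  0.024     ]
[ 0.37094228 -0.24778027  0.024     ]
```

```bash
python3 -m inch '[87.8,-220,120,48,0,0,0, 87.8,-220,120,48,0,0,0, 87.8,-220,120,48,0,0,0, 87.8,-220,120,48,0,0,0, 87.8,-220,120,48,0,0,0, 87.8,-220,120,48,0,0,0]'
```

```text
time_s: 3.25
position: [0.5002, -0.381, 0.2344]
tool_rot: [[0.299, 0.954, -0.001], [0.954, -0.299, -0.002], [-0.002, 0.0, -1.0]]
wrist_force: [-0.3, 0.3, -0.7]
opening: 0.998
```

```bash
python3 -m inch '[87.8,0,0,0,0,0,0]'
cat >> h.py <<'E'
def snapw(name):
    k=K("wrist"); im,d=bot.snapshot("wrist"); cv2.imwrite(f"pics/{name}.png",im); np.savez(f"pics/{name}.npz",d=d,R=k[3],t=k[4],f=k[:3]); return im,d,k
E
python3 - <<'E'
from h import *
bot.snapshot("top")
print(bot.sense()['position'],np.abs(bot.sense()['joint_vel']).max())
im,d,k=snapw("w2")
P=cloud("wrist",d,k); np.save("pics/w2P.npy",P)
for q in ("coupling_mid","igniter_mid"): print(q,[(round(r['score'],2),[int(x) for x in r['box']]) for r in bot.search_frame("wrist",q)])
E
```

```text
time_s: 3.35
position: [0.4996, -0.3766, 0.2353]
tool_rot: [[0.298, 0.955, -0.001], [0.955, -0.298, 0.001], [0.001, -0.001, -1.0]]
wrist_force: [-0.3, 0.6, 0.4]
opening: 1.002
[ 0.49951656 -0.37530531  0.23577253] 0.02864611666155516
coupling_mid [(0.77, [356, 154, 391, 194]), (0.77, [437, 144, 503, 190])]
igniter_mid [(0.94, [286, 183, 308, 239]), (0.61, [179, 187, 236, 217])]
```

View pics/w2.png

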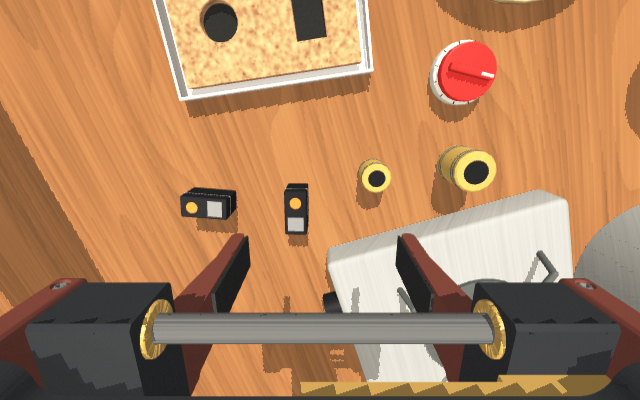

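This close view shows the small coupling at (374,176) and the big one at (470,168). The far battery box is at (297,209) and the near one at (208,205). The nests are at (221,21) and (308,18).

Run:
```python
from h import *
z=np.load("pics/w2.npz"); k=(*z['f'],z['R'],z['t']); P=cloud("wrist",z['d'],k); Z=P[...,2]; im=cv2.imread("pics/w2.png")
for n,b in dict(small=(350,150,396,200),box=(276,176,318,244),boxB=(172,180,244,224)).items():
    m=np.zeros(Z.shape,bool); m[b[1]:b[3],b[0]:b[2]]=1; m&=(Z>.04)&(Z<.05)
    q=P[m][:,:2]*1000; r=cv2.minAreaRect(q.astype(np.float32)); print(n,len(q),np.median(P[m][:,2]),q.mean(0),r,np.hypot(*r[0]))
for n,b in dict(round=(198,0,244,46),obl=(284,0,332,48)).items():
    g=im[b[1]:b[3],b[0]:b[2]].max(2)<70; v,u=np.nonzero(g); u=u+b[0];v=v+b[1]
    q=np.array([atz("wrist",x,y,.021,k)[:2] for x,y in zip(u,v)])*1000
    r=cv2.minAreaRect(q.astype(np.float32)); print(n,len(u),r)
```

```text
small 677 0.044953015322572475 [ 562.02669364 -393.5526709 ] ((562.11083984375, -394.4516296386719), (34.80826187133789, 35.11009216308594), 29.123859405517578) 686.7027627689071
box 976 0.045155045805558985 [ 455.16160078 -406.32695297] ((454.2669982910156, -407.4723205566406), (57.467777252197266, 27.763750076293945), 71.87369537353516) 610.2394593568522
boxB 1029 0.04515124088374654 [ 348.42882308 -366.64074142] ((347.37677001953125, -367.1741943359375), (28.582881927490234, 58.07307052612305), 67.77892303466797) 505.45772259947427
round 1010 ((441.884521484375, -177.8001708984375), (36.4664421081543, 36.43604278564453), 72.78126525878906)
obl 1141 ((537.79638671875, -202.9268798828125), (40.070125579833984, 32.229610443115234), 80.89541625976562)
```

```bash
python3 -m inch '[87.8,-45,-35,40,0,0,0, 87.8,-45,-35,90,0,0,0, 87.8,-45,-35,140,0,0,0, 87.8,-45,-35,170,0,0,0, 87.8,-45,-35,190,0,0,0, 87.8,-45,-35,190,0,0,0, 87.8,-45,-35,190,0,0,0]'
```

```text
time_s: 4.25
position: [0.4537, -0.408, 0.0473]
tool_rot: [[0.295, 0.956, 0.0], [0.956, -0.295, -0.001], [-0.0, 0.001, -1.0]]
wrist_force: [-0.0, 0.4, 1.7]
opening: 0.998
```

Aligned to within 1 mm. Next I'll descend to z of about 18 mm and close.

```bash
python3 -m inch '[87.8,0,0,15,0,0,0, 87.8,0,0,29,0,0,0, 60,0,0,29,0,0,0, 10,0,0,29,0,0,0, 10,0,0,29,0,0,0, 10,0,0,29,0,0,0, 10,0,0,29,0,0,0, 10,0,0,29,0,0,0]' 20
```

```text
time_s: 5.05
position: [0.4532, -0.4087, 0.0175]
tool_rot: [[0.296, 0.955, 0.0], [0.955, -0.296, -0.0], [-0.0, 0.0, -1.0]]
wrist_force: [-0.8, 0.2, -0.1]
opening: 0.491
```

```bash
python3 -m inch '[10,0,0,0,0,0,0, 10,0,0,0,0,0,0, 10,0,0,0,0,0,0, 10,0,0,0,0,0,0]' 20; python3 -m inch '[10,0,0,0,0,0,0, 10,0,0,0,0,0,0]'
```

```text
time_s: 5.45
position: [0.4531, -0.4086, 0.0173]
tool_rot: [[0.296, 0.955, -0.0], [0.955, -0.296, -0.0], [-0.0, 0.0, -1.0]]
wrist_force: [0.2, 0.3, 0.1]
opening: 0.317
time_s: 5.65
position: [0.4531, -0.4086, 0.0173]
tool_rot: [[0.296, 0.955, -0.0], [0.955, -0.296, -0.0], [-0.0, 0.0, -1.0]]
wrist_force: [-0.2, 0.0, 1.9]
opening: 0.319
```

```bash
python3 -m inch '[10,0,0,-45,0,0,0, 10,0,0,-75,0,0,0, 10,231,19,-75,0,0,-8, 10,231,19,-75,0,0,-8, 10,231,19,-75,0,0,-8, 10,231,19,-75,0,0,-8, 10,231,19,-75,0,0,-8, 10,231,19,-75,0,0,-8]' 20; python3 -m inch '[10,0,0,0,0,0,0, 10,0,0,0,0,0,0, 10,0,0,0,0,0,0]'
python3 - <<'E'
from h import *
im,d,k=snapw("w3"); print(bot.sense()['position'])
im,d=bot.snapshot("top"); cv2.imwrite("pics/t3.png",im)
E
```

```text
time_s: 6.45
position: [0.5402, -0.1894, 0.092]
tool_rot: [[0.156, 0.988, -0.001], [0.988, -0.156, 0.001], [0.001, -0.001, -1.0]]
wrist_force: [0.4, -0.8, -0.8]
opening: 0.318
time_s: 6.75
position: [0.5391, -0.1948, 0.0921]
tool_rot: [[0.162, 0.987, -0.0], [0.987, -0.162, -0.0], [-0.0, -0.0, -1.0]]
wrist_force: [0.0, 0.0, -1.4]
opening: 0.321
[ 0.5391852  -0.19483575  0.09217089]
```

View pics/w3.png

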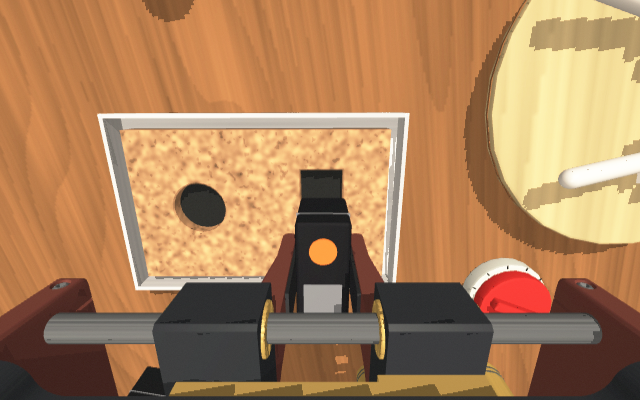

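The box is held squarely, with its far top edge at about row 200. The nest's far edge is at row 170, columns 303–343. I'll compare the two lengthwise.

Run:
```python
from h import *
z=np.load("pics/w3.npz"); k=(*z['f'],z['R'],z['t']); P=cloud("wrist",z['d'],k); Z=P[...,2]; im=cv2.imread("pics/w3.png")
T=np.array([.5392,-.1948]); ax=np.array([[.162,.987],[.987,-.162]])
for n,(u,v,h) in dict(nL=(302.5,169.5,.021),nR=(342.5,169.5,.021)).items():
    print(n,ax@(atz("wrist",u,v,h,k)[:2]-T)*1000, atz("wrist",u,v,h,k))
m=np.zeros(Z.shape,bool); m[190:315,290:356]=1; m&=(Z>.105)&(Z<.13)
q=(P[m][:,:2]-T)@ax.T*1000; print(len(q),q.min(0),q.max(0),np.median(P[m][:,2]))
b=(170,175,235,232); g=im[b[1]:b[3],b[0]:b[2]].max(2)<70; v,u=np.nonzero(g)
q=np.array([atz("wrist",x+b[0],y+b[1],.021,k)[:2] for x,y in zip(u,v)]); r=cv2.minAreaRect((q*1000).astype(np.float32)); print(r)
cv2.imwrite("pics/w3c.png",cv2.resize(im[150:230,270:380],None,fx=6,fy=6))
```

```text
nL [ 34.85616468 -14.76419595] [ 0.53027812 -0.15802036  0.021     ]
nR [34.89960245 16.9300085 ] [ 0.56155442 -0.16310984  0.021     ]
5813 [-22.50025977 -16.62098262] [29.86700959 18.95368764] 0.12001939105754997
((443.8240051269531, -173.93080139160156), (35.48766326904297, 35.3433723449707), 80.75843048095703)
```

View pics/w3c.png

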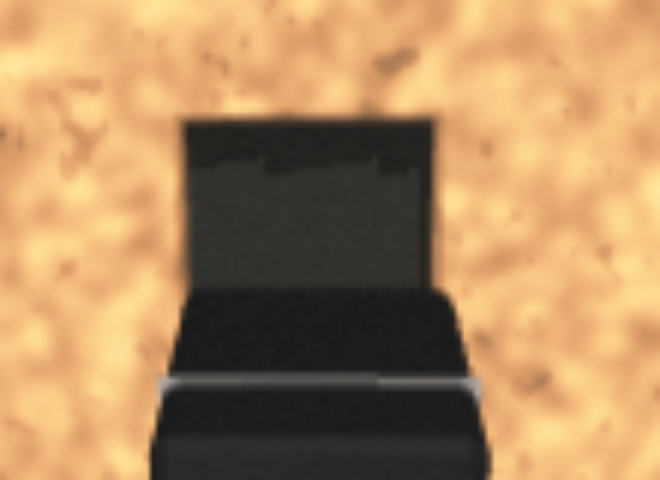

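```bash
python3 -m inch '[10,2,1,20,0,0,0, 10,2,1,40,0,0,0, 10,2,1,50,0,0,0, 10,2,1,56,0,0,0, 10,2,1,60,0,0,0, 10,2,1,63,0,0,0, 10,2,1,63,0,0,0]'
```

```text
time_s: 7.55
position: [0.541, -0.1918, 0.0293]
tool_rot: [[0.16, 0.987, 0.0], [0.987, -0.16, -0.0], [-0.0, 0.0, -1.0]]
wrist_force: [0.3, 0.6, -1.3]
opening: 0.316
```

```bash
python3 -m inch '[10,0,0,2,0,0,0, 10,0,0,3,0,0,0, 45,0,0,3,0,0,0, 45,0,0,3,0,0,0, 45,0,0,3,0,0,0, 45,0,0,-30,0,0,0, 60,0,0,-70,0,0,0, 70,0,0,-70,0,0,0]'
```

```text
time_s: 8.35
position: [0.5444, -0.1933, 0.104]
tool_rot: [[0.16, 0.987, 0.008], [0.987, -0.16, -0.004], [-0.003, 0.009, -1.0]]
wrist_force: [1.0, -0.9, 0.0]
opening: 0.658
```

```bash
python3 -m inch '[75,-196,52,0,0,0,0, 75,-196,52,0,0,0,0, 75,-196,52,0,0,0,0, 75,-196,52,0,0,0,0, 75,-196,52,0,0,0,0, 75,-196,52,30,0,0,0, 75,-196,52,40,0,0,0, 75,-196,52,40,0,0,0]'
python3 -m inch '[75,0,0,0,0,0,0]'
python3 - <<'E'
from h import *
im,d,k=snapw("w4"); print(bot.sense()['position'],bot.sense()['tool_rot'])
im,d=bot.snapshot("top"); cv2.imwrite("pics/t4.png",cv2.resize(im[140:310,330:490],None,fx=3.5,fy=3.5,interpolation=cv2.INTER_CUBIC))
P=cloud("top",d);Z=P[...,2]
m=np.zeros(Z.shape,bool); m[190:230,350:400]=1; m&=(Z>.04)&(Z<.07); q=P[m]; print(len(q),np.median(q[:,2]),cv2.minAreaRect((q[:,:2]*1000).astype(np.float32)))
E
```

```text
time_s: 9.15
position: [0.559, -0.3912, 0.0567]
tool_rot: [[0.16, 0.987, -0.004], [0.987, -0.16, 0.004], [0.003, -0.005, -1.0]]
wrist_force: [-0.5, 0.6, -0.8]
opening: 0.858
time_s: 9.25
position: [0.5607, -0.3925, 0.0592]
tool_rot: [[0.159, 0.987, -0.001], [0.987, -0.159, 0.001], [0.0, -0.001, -1.0]]
wrist_force: [-0.6, -0.5, 0.4]
opening: 0.852
[ 0.56129088 -0.39299998  0.05993009] [[ 1.59189965e-01  9.87247884e-01  4.14231873e-04]
 [ 9.87247913e-01 -1.59189798e-01 -4.07841537e-04]
 [-3.36699206e-04  4.73873832e-04 -9.99999831e-01]]
0 nan ((0.0, 0.0), (0.0, 0.0), 0.0)
  return _methods._mean(a, axis=axis, dtype=dtype,
  ret = ret.dtype.type(ret / rcount)
```

View pics/w4.png

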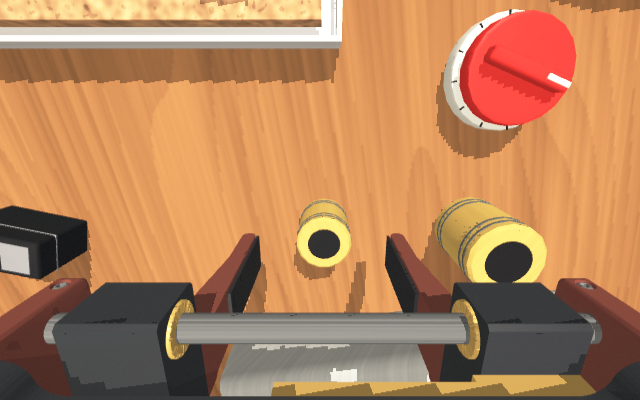

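View pics/t4.png

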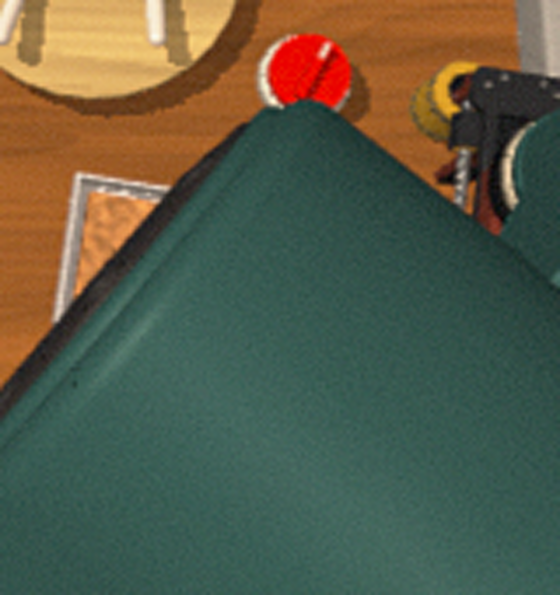

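In w4 the small coupling at (323,240) is centred between the fingers, and the big one at (500,255) is outside them. I'll descend and grip.

```bash
python3 -m inch '[75,0,0,22,0,0,0, 75,0,0,36,0,0,0, 70,0,0,42,0,0,0, 15,0,0,42,0,0,0, 15,0,0,42,0,0,0, 15,0,0,42,0,0,0, 15,0,0,42,0,0,0, 15,0,0,42,0,0,0]' 20
python3 -m inch '[15,0,0,0,0,0,0, 15,0,0,0,0,0,0, 15,0,0,0,0,0,0]'
python3 - <<'E'
from h import *
bot.snapshot("wrist"); print(bot.sense()['position'],bot.sense()['opening']*88)
E
```

```text
time_s: 10.15
position: [0.5612, -0.3938, 0.0178]
tool_rot: [[0.16, 0.987, 0.001], [0.987, -0.16, -0.001], [-0.001, 0.001, -1.0]]
wrist_force: [-0.2, 0.4, 2.3]
opening: 0.405
time_s: 10.45
position: [0.5612, -0.3938, 0.0178]
tool_rot: [[0.16, 0.987, 0.001], [0.987, -0.16, -0.001], [-0.001, 0.001, -1.0]]
wrist_force: [0.2, 0.3, 4.8]
opening: 0.404
[ 0.56121961 -0.3938202   0.01782285] 35.71083754315705
```

```bash
python3 -m inch '[15,0,0,-45,0,0,0, 15,0,0,-75,0,0,0, 15,196,-152,-75,0,0,0, 15,196,-152,-75,0,0,0, 15,196,-152,-75,0,0,0, 15,196,-152,-75,0,0,0, 15,196,-152,-75,0,0,0, 15,196,-152,-75,0,0,0]' 20; python3 -m inch '[15,0,0,0,0,0,0, 15,0,0,0,0,0,0, 15,0,0,0,0,0,0]'
python3 - <<'E'
from h import *
im,d,k=snapw("w5"); s=bot.sense();print(s['position'],s['tool_rot'])
E
```

```text
time_s: 11.3
position: [0.4348, -0.1689, 0.0907]
tool_rot: [[0.158, 0.987, -0.009], [0.987, -0.158, 0.006], [0.005, -0.01, -1.0]]
wrist_force: [0.5, -0.6, -2.9]
opening: 0.402
time_s: 11.6
position: [0.4434, -0.177, 0.0923]
tool_rot: [[0.161, 0.987, 0.001], [0.987, -0.161, -0.001], [-0.001, 0.001, -1.0]]
wrist_force: [0.6, 0.3, -2.5]
opening: 0.4
[ 0.4432054  -0.17694965  0.09222943] [[ 1.60920757e-01  9.86966978e-01  8.33403652e-04]
 [ 9.86967173e-01 -1.60920199e-01 -6.99219143e-04]
 [-5.55994724e-04  9.35060921e-04 -9.99999408e-01]]
```

View pics/w5.png

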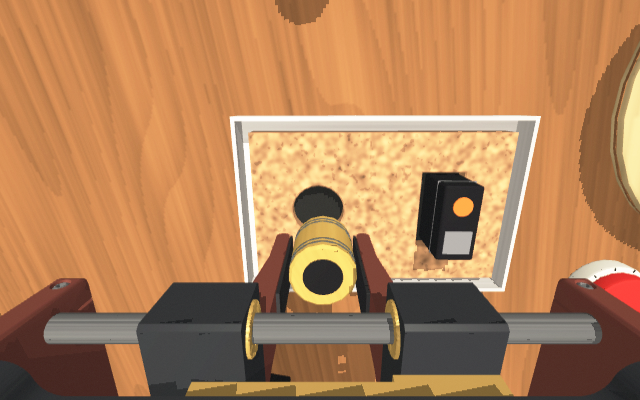

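The box is seated in the oblong nest, with its top at about (460,215). The round nest's rim is visible at (294–344, 185). I'll check the lateral and lengthwise fit.

Run:
```python
from h import *
z=np.load("pics/w5.npz"); k=(*z['f'],z['R'],z['t']); P=cloud("wrist",z['d'],k); Z=P[...,2]; im=cv2.imread("pics/w5.png")
T=np.array([.4432,-.17695]); ax=np.array([[.161,.987],[.987,-.161]])
# nest dark pixels above coupling
b=(285,178,352,214); g=(im[b[1]:b[3],b[0]:b[2]].max(2)<75).astype(np.uint8)
v,u=np.nonzero(g); edge=[]
for c in np.unique(u):
    edge.append((c+b[0],v[u==c].min()+b[1]-.5))
q=np.array([ax@(atz("wrist",x,y,.021,k)[:2]-T)*1000 for x,y in edge])
# fit circle radius 21
from scipy.optimize import least_squares
q=q[3:-3]
r=least_squares(lambda p:np.hypot(q[:,0]-p[0],q[:,1]-p[1])-21,[0,0],loss='soft_l1'); print('nest centre in tool',r.x,np.abs(r.fun).mean())
m=np.zeros(Z.shape,bool); m[250:310,285:360]=1; m&=(Z>.112)&(Z<.13); c=(P[m][:,:2]-T)@ax.T*1000
print(len(c),c.min(0),c.max(0))
m=np.zeros(Z.shape,bool); m[165:265,410:490]=1; m&=(Z>.045)&(Z<.06); c=P[m]; print('box',np.median(c[:,2]),cv2.minAreaRect((c[:,:2]*1000).astype(np.float32)))
```

```text
nest centre in tool [ 0.13799323 -2.39764868] 0.20769155174251724
3498 [-19.06175764 -18.09235864] [14.80683773 20.44527261]
box 0.054089177829458594 ((541.9608154296875, -191.30184936523438), (58.212364196777344, 28.686927795410156), 80.31578063964844)
```

```bash
python3 -m inch '[15,2,-2.5,20,0,0,0, 15,2,-2.5,40,0,0,0, 15,2,-2.5,50,0,0,0, 15,2,-2.5,56,0,0,0, 15,2,-2.5,60,0,0,0, 15,2,-2.5,62,0,0,0, 15,2,-2.5,62,0,0,0]'
```

```text
time_s: 12.35
position: [0.4403, -0.1735, 0.0304]
tool_rot: [[0.16, 0.987, 0.0], [0.987, -0.16, -0.0], [-0.0, 0.0, -1.0]]
wrist_force: [-0.4, -0.3, -2.4]
opening: 0.404
```

```bash
python3 -m inch '[15,0,0,2,0,0,0, 15,0,0,3.5,0,0,0, 50,0,0,3.5,0,0,0, 50,0,0,3.5,0,0,0, 50,0,0,3.5,0,0,0, 50,0,0,-40,0,0,0, 60,0,0,-90,0,0,0, 70,0,0,-130,0,0,0]'
python3 -m inch '[70,0,0,-80,0,0,0, 70,30,0,-130,0,0,0, 70,80,0,-130,0,0,0, 70,80,0,-130,0,0,0]'
python3 - <<'E'
from h import *
im,d,k=snapw("w6"); s=bot.sense();print(s['position'],s['tool_rot'])
P=cloud("wrist",d,k);Z=P[...,2]; m=(Z>.047)&(Z<.062)
n,l,st,ce=cv2.connectedComponentsWithStats(m.astype(np.uint8))
for i in range(1,n):
    if st[i,4]>80: c=P[l==i]; print(st[i],np.median(c[:,2]),cv2.minAreaRect((c[:,:2]*1000).astype(np.float32)))
E
```

```text
time_s: 13.15
position: [0.4401, -0.1734, 0.1624]
tool_rot: [[0.16, 0.987, 0.001], [0.987, -0.16, -0.0], [-0.0, 0.001, -1.0]]
wrist_force: [0.1, -0.3, -0.1]
opening: 0.718
time_s: 13.55
position: [0.4542, -0.0926, 0.2937]
tool_rot: [[0.16, 0.987, 0.006], [0.987, -0.16, -0.001], [0.0, 0.006, -1.0]]
wrist_force: [0.4, 0.3, -1.8]
opening: 0.8
[ 0.45445375 -0.09109337  0.29390478] [[ 1.58499882e-01  9.87341162e-01  5.93442513e-03]
 [ 9.87358214e-01 -1.58504460e-01  3.06123537e-04]
 [ 1.24288122e-03  5.81088285e-03 -9.99982344e-01]]
[280   0 130  19 825] 0.05845324979102026 ((512.3257446289062, 92.51242065429688), (16.661897659301758, 149.8083953857422), 81.3741455078125)
[ 11 112  48  64 778] 0.05473758338146209 ((84.27058410644531, 0.6082534790039062), (22.458717346191406, 82.47044372558594), 0.4002429246902466)
[509 116  51  18 514] 0.055087976133861696 ((741.7119750976562, -79.4732666015625), (13.843338012695312, 74.97159576416016), 70.26683807373047)
[562 118  41  36 171] 0.04784604212164651 ((808.3016967773438, -103.18804931640625), (44.67363357543945, 41.091773986816406), 70.090866
[... 318 characters left out ...]
 431] 0.05455046453709889 ((743.82080078125, -185.9840850830078), (13.771615028381348, 75.14366912841797), 89.35493469238281)
[380 206  23  38 572] 0.05401306359303089 ((542.298828125, -190.04473876953125), (56.0092658996582, 28.282882690429688), 80.62474060058594)
[309 213  25  24 472] 0.0538853446990771 ((441.56207275390625, -173.3856658935547), (34.751365661621094, 35.055503845214844), 82.06114196777344)
[632 273   8  36 176] 0.05374321180534996 ((913.5192260742188, -366.84747314453125), (13.088666915893555, 63.73276901245117), 5.8686137199401855)
[368 373  56   9 264] 0.052531734009407895 ((522.0176391601562, -478.7301330566406), (5.421605110168457, 92.88697814941406), 88.60374450683594)
```

View pics/w6.png

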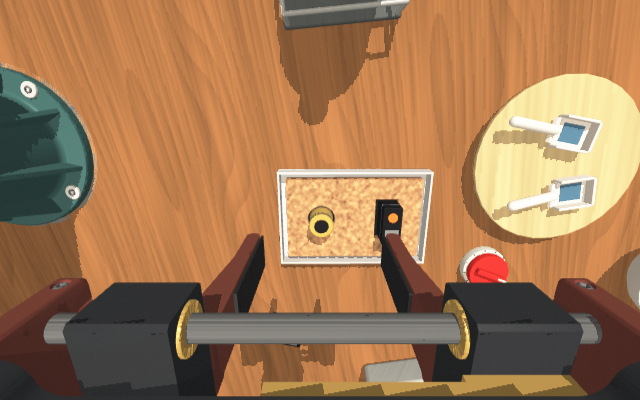

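Both parts are seated: the coupling's top at (321,226) and the box's at (393,218), each at z≈0.054. Next I'll go over the red cap.

```bash
python3 -m inch '[75,408,6,-8,0,0,0, 75,408,6,-8,0,0,0, 75,408,6,-8,0,0,0, 75,408,6,-8,0,0,0, 75,408,6,-8,0,0,0, 75,408,6,-8,0,0,0, 75,408,6,-8,0,0,0, 75,408,6,-8,0,0,0]'
python3 -m inch '[75,18,0,0,0,0,0, 75,18,0,0,0,0,0, 75,18,0,0,0,0,0, 75,18,0,0,0,0,0]'
python3 - <<'E'
from h import *
im,d,k=snapw("w7"); s=bot.sense();print(s['position'],s['tool_rot'])
P=cloud("wrist",d,k);Z=P[...,2]; m=(Z>.207)&(Z<.227)
n,l,st,ce=cv2.connectedComponentsWithStats(m.astype(np.uint8))
for i in range(1,n):
    if st[i,4]>80: c=P[l==i]; print(st[i],np.median(c[:,2]),cv2.minAreaRect((c[:,:2]*1000).astype(np.float32)))
print([(round(r['score'],2),[int(x) for x in r['box']]) for r in bot.search_frame("wrist","cap_red_mid")])
E
```

```text
time_s: 14.4
position: [0.5225, 0.301, 0.2975]
tool_rot: [[0.16, 0.987, -0.0], [0.987, -0.16, -0.001], [-0.001, -0.0, -1.0]]
wrist_force: [0.2, 0.3, 0.5]
opening: 0.854
time_s: 14.8
position: [0.5253, 0.3153, 0.2978]
tool_rot: [[0.161, 0.987, -0.001], [0.987, -0.161, -0.001], [-0.001, -0.001, -1.0]]
wrist_force: [-0.6, 0.2, -0.4]
opening: 0.853
[0.52539161 0.31534815 0.29801828] [[ 1.61719077e-01  9.86836771e-01 -3.57713017e-04]
 [ 9.86836448e-01 -1.61719325e-01 -8.28108430e-04]
 [-8.75056956e-04 -2.19083312e-04 -9.99999593e-01]]
[ 301  181   49   49 1821] 0.2181037892432936 ((528.1171875, 315.0728759765625), (41.58385467529297, 41.36392593383789), 61.101165771484375)
[318 344  41  20 679] 0.21822706276152634 ((516.9129638671875, 158.81112670898438), (26.238391876220703, 40.438926696777344), 81.94014739990234)
[(0.98, [302, 176, 347, 229]), (0.53, [286, 375, 409, 383])]
```

View pics/w7.png

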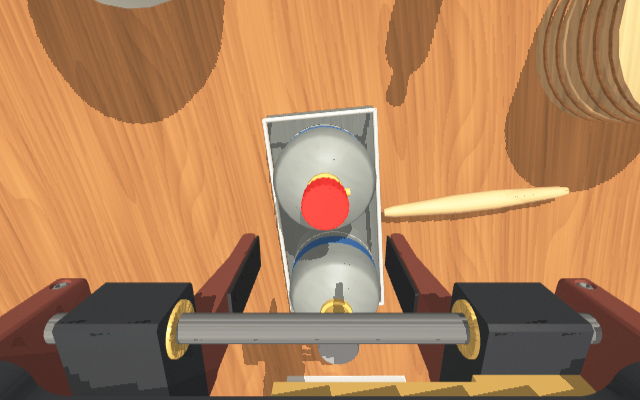

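The red cap is at (325,205) in the wrist view, about (0.527, 0.314) with its top at 0.217. I'll descend around it.

```bash
python3 -m inch '[75,-1,1.8,40,0,0,0, 75,-1,1.8,70,0,0,0, 75,-1,1.8,95,0,0,0, 60,-1,1.8,107,0,0,0, 20,-1,1.8,107,0,0,0, 20,-1,1.8,107,0,0,0, 20,-1,1.8,107,0,0,0, 20,-1,1.8,107,0,0,0]' 30
python3 -m inch '[20,0,0,0,0,0,0, 20,0,0,0,0,0,0]'
```

```text
time_s: 15.7
position: [0.528, 0.3164, 0.1926]
tool_rot: [[0.16, 0.987, 0.002], [0.987, -0.16, 0.001], [0.001, 0.002, -1.0]]
wrist_force: [-0.1, -0.2, 3.9]
opening: 0.455
time_s: 15.9
position: [0.528, 0.3163, 0.1925]
tool_rot: [[0.16, 0.987, 0.002], [0.987, -0.16, 0.001], [0.001, 0.002, -1.0]]
wrist_force: [0.5, -1.1, 5.7]
opening: 0.455
```

```bash
python3 -m inch '[48,0,0,0,0,0,0, 48,-2,0,0,0,0,0, 20,-2,0,0,0,0,0, 20,-2,0,0,0,0,0, 20,-2,0,0,0,0,0, 20,-2,0,0,0,0,0]' 35
python3 -m inch '[20,0,0,0,0,0,-4, 20,0,0,0,0,0,-8, 20,0,0,0,0,0,-12, 20,0,0,0,0,0,-12]' 35
python3 - <<'E'
from h import *
s=bot.sense();print(s['wrist_torque'],s['wrist_force'])
E
```

```text
time_s: 16.5
position: [0.5266, 0.3138, 0.1908]
tool_rot: [[0.16, 0.987, -0.001], [0.987, -0.16, -0.0], [-0.001, -0.0, -1.0]]
wrist_force: [-0.5, -0.5, -0.8]
opening: 0.453
time_s: 16.9
position: [0.5267, 0.3136, 0.1908]
tool_rot: [[-0.048, 0.999, -0.001], [0.999, 0.048, -0.0], [-0.0, -0.001, -1.0]]
wrist_force: [0.3, -1.3, -0.4]
opening: 0.451
[-0.29669049 -0.00506716 -0.67902434] [ 0.33374158 -1.29812182 -0.37108359]
```

Turning anticlockwise (seen from above) met a resisting torque of −0.68 N m, which suggests the dead stop. I'll try clockwise.

```bash
python3 -m inch '[20,0,0,0,0,0,8, 20,0,0,0,0,0,16, 20,0,0,0,0,0,24, 20,0,0,0,0,0,32, 20,0,0,0,0,0,32]' 35
python3 - <<'E'
from h import *
s=bot.sense();print(s['wrist_torque'],s['wrist_force'])
im,d,k=snapw("w8")
E
```

```text
time_s: 17.4
position: [0.5266, 0.3141, 0.1908]
tool_rot: [[0.49, 0.872, -0.0], [0.872, -0.49, -0.0], [-0.0, -0.0, -1.0]]
wrist_force: [-0.2, -0.3, -1.5]
opening: 0.452
[-0.09557112  0.10287549  0.01079634] [-0.23777441 -0.31107317 -1.48778229]
```

There's no resistance clockwise over 32°, so the thread loosens clockwise and the cap should be at about +27°. I'll turn it another 48°.

```bash
python3 -m inch '[20,0,0,0,0,0,8, 20,0,0,0,0,0,16, 20,0,0,0,0,0,24, 20,0,0,0,0,0,32, 20,0,0,0,0,0,40, 20,0,0,0,0,0,48, 20,0,0,0,0,0,48, 20,0,0,0,0,0,48]' 35
python3 - <<'E'
from h import *
s=bot.sense();print(s['wrist_torque'],s['wrist_force'])
E
python3 -m inch '[20,0,0,-4,0,0,0, 20,0,0,-8,0,0,0, 20,0,0,-8,0,0,0]' 35
python3 - <<'E'
from h import *
s=bot.sense();print(s['wrist_torque'],s['wrist_force'],s['opening'])
im,d,k=snapw("w9")
E
```

```text
time_s: 18.25
position: [0.5267, 0.314, 0.1909]
tool_rot: [[0.974, 0.227, -0.0], [0.227, -0.974, -0.0], [-0.0, 0.0, -1.0]]
wrist_force: [-0.6, 0.7, 0.1]
opening: 0.455
[-0.01017943  0.10635783  0.09403682] [-0.64316965  0.69596181  0.12226304]
time_s: 18.55
position: [0.5274, 0.3142, 0.2]
tool_rot: [[0.975, 0.223, 0.001], [0.223, -0.975, 0.001], [0.002, -0.0, -1.0]]
wrist_force: [-0.5, 0.9, -1.7]
opening: 0.452
[-0.03369414  0.12576091  0.01376867] [-0.45108275  0.91007786 -1.7354949 ] 0.4518550169993872
```

View pics/w9.png

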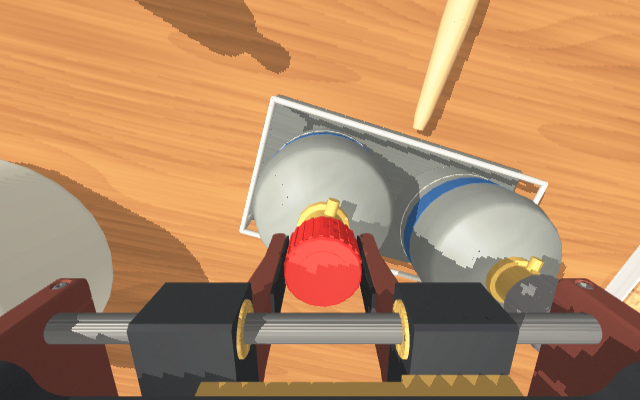

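The cap rose 9 mm with only its own weight on the wrist, so it's free. The picture shows it in the fingers at (322,270). I'll lift it straight up.

```bash
python3 -m inch '[20,0,0,-10,0,0,0, 20,0,0,-25,0,0,0, 20,0,0,-50,0,0,0, 20,0,0,-80,0,0,0, 20,0,0,-95,0,0,0, 20,0,0,-95,0,0,0, 20,0,0,-95,0,0,0, 20,0,0,-95,0,0,0]' 35
python3 - <<'E'
from h import *
im,d,k=snapw("w10"); s=bot.sense();print(s['time_s'],s['position'],s['wrist_force'],s['opening'],np.abs(s['joint_vel']).max())
im,d=bot.snapshot("top"); cv2.imwrite("pics/t10.png",im)
P=cloud("top",d);Z=P[...,2]
def rep(n,b,lo,hi):
    m=np.zeros(Z.shape,bool); m[b[1]:b[3],b[0]:b[2]]=1; m&=(Z>lo)&(Z<hi); c=P[m]
    if len(c): print(n,len(c),np.median(c[:,2]),cv2.minAreaRect((c[:,:2]*1000).astype(np.float32)))
rep('box',(355,200,396,235),.045,.06); rep('coup',(355,236,392,275),.045,.06)
E
```

```text
time_s: 19.4
position: [0.526, 0.3136, 0.2927]
tool_rot: [[0.975, 0.222, -0.002], [0.222, -0.975, -0.001], [-0.002, 0.001, -1.0]]
wrist_force: [-0.6, 0.0, -1.0]
opening: 0.459
19.45 [0.52594444 0.3135918  0.29256812] [ 0.04841276  0.08395986 -0.85084706] 0.45432453169574516 0.005501733870207617
box 252 0.052941706475213526 ((539.7333984375, -192.269287109375), (58.33512878417969, 28.736703872680664), 80.33682250976562)
coup 166 0.05300404662362945 ((438.63201904296875, -175.13827514648438), (33.092308044433594, 34.96110153198242), 89.79141235351562)
```

View pics/w10.png

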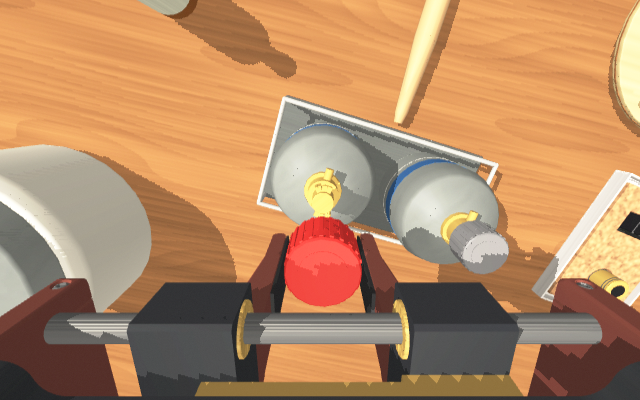

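View pics/t10.png

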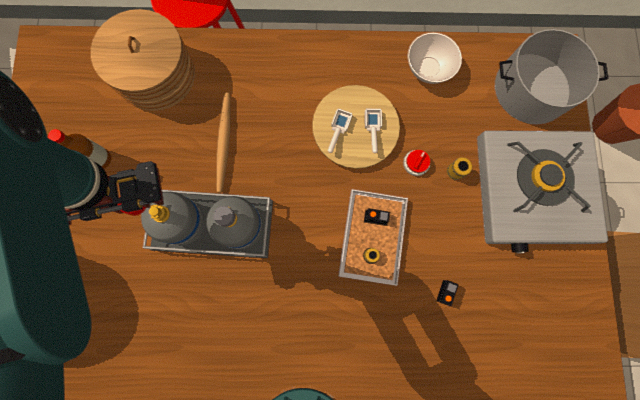

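The cap is held about 10 cm above its seat, with the bare valve visible below it at (322,195). The grey cap is still on at (485,248). Both parts are seated with their tops at z≈0.053, and the other things on the table look unmoved. I'll hand the job in.

```bash
python3 -c "
from rig import bot
print(bot.close_job())"
```

```text
the job is handed in; nothing more can be done
None
```

The job is handed in at about 19.5 s of the 61 s allowed. It gave no verdict, so what follows rests on my own last checks.

- **Nests:** The far battery box is in the oblong nest and the smaller coupling is in the round nest, both released. Their tops measure z ≈ 0.053 m, which is fully down. Each is within about 2 mm of its nest centre in the top camera.
- **Red cap:** Anticlockwise (seen from above) met a stop at about 0.7 N m. Clockwise was free, so I turned it about 75° that way and it lifted off with only its own weight on the wrist. It is held at rest with 35 N, about 100 mm above its seat.
- **Everything else:** In the last pictures the grey cap and the other things on the table look where they started. I checked this by eye and did not measure it.
- **Disagreements:** The wrist and top cameras differed by 1 to 3 mm throughout. One early wrist measurement of the nests was about 9 mm off because the arm was still moving, so I discarded it.

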